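# Pin and press a clamshell wax mould

## Task

Get the ring mould on the jeweller's bench ready for filling: swing its hinged upper half shut, take the locating pin (the steel pin with the thick cylindrical head) out of the wooden block and push it down through the holes of both halves until its head is home on the upper half. Two spring plungers push the halves apart, so finish while still pressing down on the pin's head or the upper half, holding the mould fully shut. Leave the rest of the bench as it is.

Things in the scene. Friction and masses are not known exactly. Their poses are not given: they have to be found in the camera images.
- mould_hole (a point): Mouth of the 11.5 mm hole in the mould's fixed lower half, an aluminium block 130 x 100 mm (x, y), 24 mm high, bolted to the bench. On its centre line near the robot's side, at the block's top face, 24 mm above the bench. The hole goes straight through (24 mm deep, 1.5 mm chamfer). x points from this hole towards the hinge, z up.
- mould_hinge (a point): Middle of the hinge axis of the mould, at the top face of the lower half (24 mm above the bench), 100 mm from mould_hole along x. The axis is the y axis of this frame; x points away from the hole. The hinge is at the far side from the robot.
- mould_lid (a joint): Opening of the upper half, rad: 0 = fully shut (firm stop), 1.57 = upright. Starts at 0.85 to 1.3, leaning over the lower half; stays where left (stiff hinge, 1 to 6 N at the edge). Push its outer face to close it. Below 0.06 spring plungers push it open: let go, it rests at 0.02 to 0.06, and the pin still passes. About 12 N down at the hole holds it at 0.
- pin_head (a point): Centre of the loose steel pin's head, a cylinder 20 mm in diameter, 30 mm high: grip here. Below it a shank 10 mm in diameter, 34 mm long, tip tapered over 3 mm. About 90 g. z from tip to head; the head's underside is 15 mm, the tip 49 mm below this point. Starts upright in a hole of the block, head resting on its top, 40 mm above the bench; lift 35 mm or more to free it.
- pin_tip (a point): Tip (lower end) of the pin's shank, on its axis. With the pin home in the shut mould the head's underside is 36 mm and the tip 2 mm above the bench.
- pin: The same pin; origin at its tip, z towards the head.
- mould: The whole ring mould: a fixed lower half with the hinged upper half on it. Origin at the centre of the underside of the lower half, x from the hole side to the hinge, z up; the hole is at x = -42 mm, the hinge at x = +58 mm. Two 8 mm spring plungers stand 5 mm out of the lower half's top. Two dark steel ears 8 mm high stick out 17 mm at its y sides.
- pin_block: Fixed wooden block 60 x 150 mm (its x, y), 40 mm high, origin at the centre of its underside. Two 12 mm holes from top to bottom, 80 mm apart along its y axis (at +40 and -40 mm): one holds the locating pin, the other the punch.
- punch_mid (a point): Middle of a doming punch, a steel rod 9.6 mm thick with a 16 mm ball on top, 90 mm long, standing in the block's other hole. Not used; leave it there.
- ring_a: Loose brass finger ring, 23 mm across, 6 mm high, lying beside the mould. Leave it.
- ring_b: Loose brass finger ring, 25 mm across, 8 mm high, lying beside the mould. Leave it.
- bowl: Loose white ceramic bowl, 100 mm across, 45 mm high, beyond the mould. Leave it.
- hammer: Loose hammer lying beyond the mould to the left. Leave it.
- file: Loose flat file with a wooden handle, 190 mm long, lying near the robot on the left. Leave it.
- jar: Loose glass jar with a black cap, 60 mm across, 70 mm high, beyond the pin block. Leave it.
- gem_box: Loose small clear box 45 x 45 x 20 mm beside the pin block, on the robot's side. Leave it.
- lid_edge (a point): Middle of the free edge of the hinged upper half, an aluminium plate 118 mm from hinge axis to free edge, 100 mm wide, 12 mm thick. x points to the hinge, z out of its outer face (its top when shut). Its inner face passes through the hinge axis; when shut its top is 36 mm above the bench. Its 12.5 mm hole, 100 mm from the axis on the centre line, comes over mould_hole when shut.
Not all that is in view belongs to the job. Leave any turquoise look-alike of the pin alone. What is shaped like the mould but pink or yellow is not meant.

How it is judged:
By the outcome, as a careful person would: the job done as asked, in the order asked, and still so for the second after the job is handed in, while the arm keeps its last pose, push and grip.
It also fails if it takes over 70 s, if anything falls off the work surface, if the arm or the gripper's body presses on something with over 40 N, if the wrist force passes 120 N, or if a joint passes its speed limit or range.

## Robot

A 6-joint arm with a two-finger parallel gripper is mounted at the origin on the work surface. World frame = base frame: x ahead of the robot, y to its left, z up, the work surface at z = 0. Lengths are in mm, angles in rad, forces in N, time in s.
With the tool pointing down it reaches from about 275 to 850 mm from the base axis. Payload 5.2 kg.
Tool frame: the origin (TCP) lies at the very end of the fingers, on their centre line; the grasp point (between the pads) lies 19 mm behind it; z points along the fingers, y is the line along which they close (so a half turn about z gives the same grasp; the last joint's range is limited). The gripper opens to 85 mm and grips with 20 to 120 N. Pads are 22 mm wide; open, the fingers measure 114 mm over their backs; the gripper's body (76 mm by 85 mm) begins 54 mm behind the grasp point. The pads swing forward as they close: fully open they stand 13 mm farther back than shut.
Start: joints at [0.914, 0.259, 1.535, -0, 1.348, -0.203], TCP at [241.091, 494.348, 231.31] pointing down, gripper open.
Joint ranges: [-3.14, 3.14], [-0.91, 2.08], [0.19, 2.58], [-1.22, 4.36], [0.22, 2.71], [-3.12, 3.12]. Speed limits (rad/s): [2.57, 2.57, 3.14, 3.14, 3.14, 3.14].

## Interface

Orientations are given as a 3x3 rotation matrix whose columns are the frame's x, y, z axes.
In Python, from rig import move_pose, line_to, move_j, gripper_to, pause, ik, read_state, get_image, get_calibration, IKError, finish_job, trace, landmark_of gives the robot as it stands. Calls block until the motion is done:
- move_pose(position, orientation): joint-space move of the TCP to a pose.
- line_to(position, rate=150, ori=None, max_force=None): straight line of the TCP; ori=None keeps the orientation; rate is the mean speed in mm/s. With max_force (N) it stops when the force on the tool has changed by that much, and returns True; else False.
- move_j(angles): joint-space move.
- gripper_to(opening): opening from 0.0 (shut) to 1.0 (fully open); the grip force is fixed at half the most; returns when the fingers have stopped.
- pause(seconds).
- ik(position, orientation): joint angles nearest the present ones, or None.
- read_state(): the state.
- get_image(name): name is "side" or "top"; returns the picture (400x640x3 uint8, blue, green, red); there is no depth.
- get_calibration(name): a dict with "camera_matrix" (3x3 intrinsics, pixels), "R" (3x3) and "t" (3): a world point X has camera coordinates R X + t. Camera axes: x right, y down, z forward; pixel columns grow to the right and rows downward; lengths in mm; the calibration is good to about 2 mm. A picture is of the moment at which its call begins. get_calibration takes no time and is no camera call.
A pose or a line that the arm cannot do raises IKError and nothing moves.
- finish_job(): hands the job in; it is judged then, once.
Trained networks look in the newest picture that a camera, given by its name, has taken for a name from the list of things; names that differ only in an ending like _2 or _b are one class to them, and where a whole thing is asked for, a point or a joint stands for the part that bears it (a point fixed in the world has none). Each returns a list of dicts, best first, with "p" (0 to 1); they miss things now and then, are a little off and sometimes report something else, mostly with a low value. They report only what shows in the picture. A call takes as long as a camera call. They do not tell look-alikes from the thing itself.
- trace(name, camera): "mask" (400x640 bool, what is visible of it) and "rect" ([left, top, right, bottom] in pixels, round what is visible of it).
- landmark_of(name, camera): "at" ([column, row] in pixels: a listed point, or the origin of a listed thing).
The state is a dict: "clock": time; "q": joint angles; "qvel": joint speeds; "joint_torque": joint torques, N m; "tool_pos": TCP position; "tcp_rot": TCP orientation; "wrist_force": force on the tool from outside, world axes, zero at the start; "torque": the same for the moment, N m; "gripper_width": opening from 0.0 (shut) to 1.0 (fully open); "gripper_force": force on a finger pad.
Only numpy, scipy, OpenCV 4.12 (cv2) and the standard library are available. Lean on these libraries where they do the work, as an engineer would, in place of code of your own. Each camera call takes 0.05 s, during which the arm holds its last target. There are 200 camera calls.

## Working session

There is one attempt and no reset: what is moved stays moved. The work goes in short steps, each a Python script; the robot and the scene stay as the last script left them, time stands still between calls to the robot, and variables do not carry over. Pictures are saved under pics/ and viewed, at most 10 in all, crops included, and the job is handed in when it is done.

```bash
ls; mkdir -p pics; cat > h.py <<'E'
import numpy as np, cv2
from rig import *
def ray(cam,px):
    c=get_calibration(cam);K=np.array(c["camera_matrix"]);R=np.array(c["R"]);t=np.array(c["t"]).ravel()
    d=R.T@np.linalg.inv(K)@np.array([px[0],px[1],1.]);return -R.T@t,d/np.linalg.norm(d)
def atz(cam,px,z):
    o,d=ray(cam,px);return o+d*(z-o[2])/d[2]
def tri(a,b):
    o1,d1=ray("top",a);o2,d2=ray("side",b)
    s=np.linalg.lstsq(np.c_[d1,-d2],o2-o1,rcond=None)[0]
    p,q=o1+s[0]*d1,o2+s[1]*d2;return (p+q)/2,np.linalg.norm(p-q)
def down(yaw):
    c,s=np.cos(yaw),np.sin(yaw);return np.array([[c,s,0],[s,-c,0],[0,0,-1.]])
E
python3 - <<'E'
from h import *
np.set_printoptions(precision=1,suppress=True)
for c in("top","side"):
    cv2.imwrite(f"pics/{c}0.png",get_image(c))
    print(c,-np.array(get_calibration(c)["R"]).T@np.array(get_calibration(c)["t"]).ravel())
    for n in("mould_hole","mould_hinge","pin_head","pin_tip","lid_edge","pin_block","mould","punch_mid"):
        print(n,[(round(r["p"],2),np.round(r["at"],1).tolist()) for r in landmark_of(n,c)[:4]])
E
```

```text
pics
top [ 384.5  -20.1 1062.7]
mould_hole [(0.77, [259.5, 315.1]), (0.72, [329.1, 248.7]), (0.62, [250.1, 227.7])]
mould_hinge [(0.89, [259.6, 189.6]), (0.74, [424.9, 216.4]), (0.56, [262.2, 266.6]), (0.55, [337.1, 208.3])]
pin_head [(0.64, [427.2, 256.6]), (0.56, [425.0, 216.2])]
pin_tip [(0.51, [423.1, 257.5])]
lid_edge [(0.96, [247.7, 210.2]), (0.89, [258.8, 322.6]), (0.81, [322.4, 252.7])]
pin_block [(0.59, [437.0, 220.3])]
mould [(0.84, [258.0, 216.1]), (0.82, [332.6, 230.2]), (0.66, [265.3, 297.6])]
punch_mid [(0.52, [458.7, 213.6]), (0.21, [440.7, 220.2])]
side [ 323.9 -575.2  703.7]
mould_hole [(0.8, [193.9, 195.8]), (0.76, [266.6, 172.5]), (0.63, [337.1, 319.3]), (0.59, [266.7, 230.1])]
mould_hinge [(0.96, [304.7, 171.7]), (0.84, [315.4, 227.4]), (0.78, [226.9, 190.9])]
pin_head [(0.76, [289.4, 320.4]), (0.63, [341.2, 307.5]), (0.49, [359.1, 348.0])]
pin_tip [(0.69, [293.0, 330.8]), (0.59, [336.7, 317.8])]
lid_edge [(0.89, [277.7, 143.4]), (0.88, [181.3, 196.1]), (0.88, [261.2, 229.6])]
pin_block [(0.91, [346.7, 340.9])]
mould [(0.78, [210.1, 199.2]), (0.75, [290.0, 234.3]), (0.64, [280.8, 178.5])]
punch_mid [(0.67, [356.8, 349.1])]
```

View pics/top0.png

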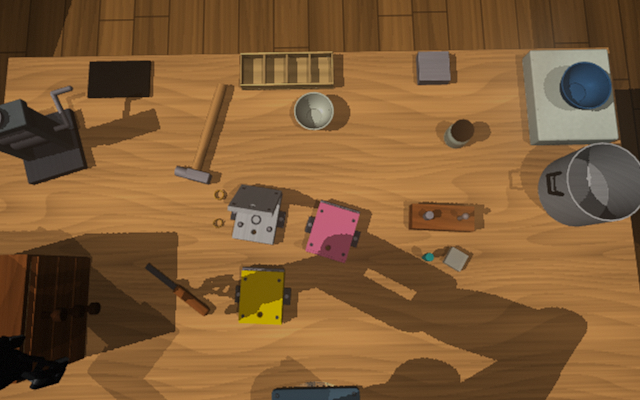

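View pics/side0.png

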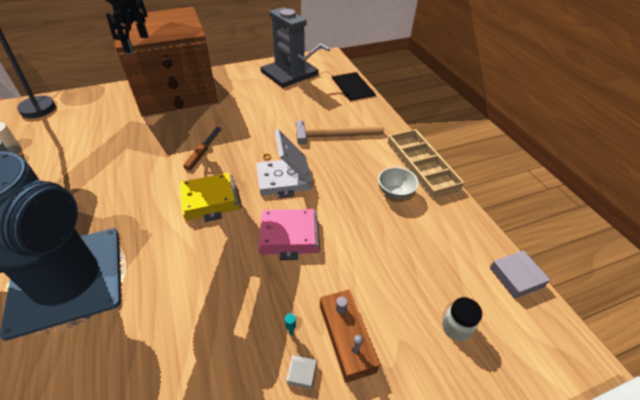

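The grey mould, with its lid open, is at top (257,215) / side (285,175). The pin is in the block's left hole at top (427,216) / side (341,305), and the punch is at (459,214). The pink and yellow moulds and the turquoise pin are decoys.

```bash
python3 - <<'E'
from h import *
np.set_printoptions(precision=1,suppress=True)
print("hole",atz("top",(250.1,227.7),24),atz("side",(266.6,172.5),24))
print("hinge",atz("top",(259.6,189.6),24),atz("side",(304.7,171.7),24), atz("side",(304.7,171.7),24))
print("edge",tri((247.7,210.2),(277.7,143.4)))
print("pin",tri((425,216.2),(341.2,307.5)),atz("top",(425,216.2),55),atz("side",(341.2,307.5),55))
print("punch",atz("top",(458.7,213.6),45), atz("side",(356.8,349.1),45))
print("block",atz("top",(440.7,218),20),atz("side",(346.7,340.9),0))
s=read_state();print(s["wrist_force"],s["tcp_rot"])
t=get_image("top");get_image("side")
cv2.imwrite("pics/z.png",np.hstack([cv2.resize(t[175:255,215:295],(400,400),interpolation=cv2.INTER_CUBIC),cv2.resize(t[175:255,400:480],(400,400),interpolation=cv2.INTER_CUBIC)]))
u=get_image("side");cv2.imwrite("pics/zs.png",np.hstack([cv2.resize(u[125:205,245:325],(400,400),interpolation=cv2.INTER_CUBIC),cv2.resize(u[280:360,300:380],(400,400),interpolation=cv2.INTER_CUBIC)]))
E
```

```text
hole [479.2 150.9  24. ] [472.9 148.1  24. ]
hinge [573.  127.9  24. ] [566.8 117.9  24. ] [566.8 117.9  24. ]
edge (array([508.2, 141.7, 115.4]), np.float64(4.0073110408320645))
pin (array([ 498.9, -273.7,   39.6]), np.float64(3.3534934646694605)) [ 495.6 -269.5   55. ] [ 496.5 -280.9   55. ]
punch [ 501.4 -353.4   45. ] [ 493.7 -357.1   45. ]
block [ 494.2 -316.5   20. ] [ 494.1 -321.7   -0. ]
[-0.3  0.3  0.5] [[-0.9  0.4  0. ]
 [ 0.4  0.9  0. ]
 [-0.   0.  -1. ]]
```

View pics/z.png

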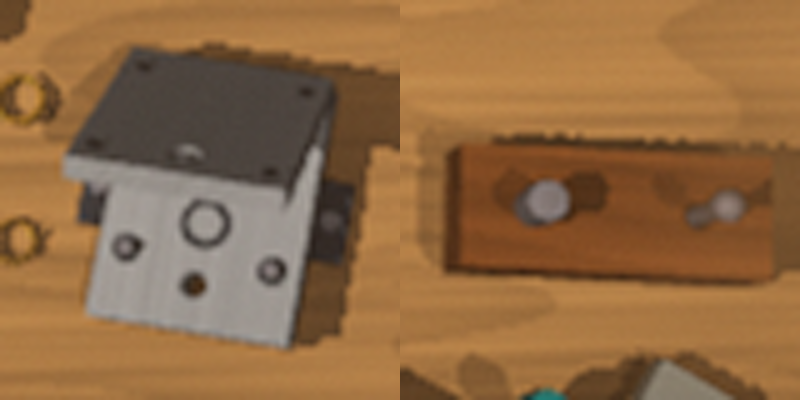

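View pics/zs.png

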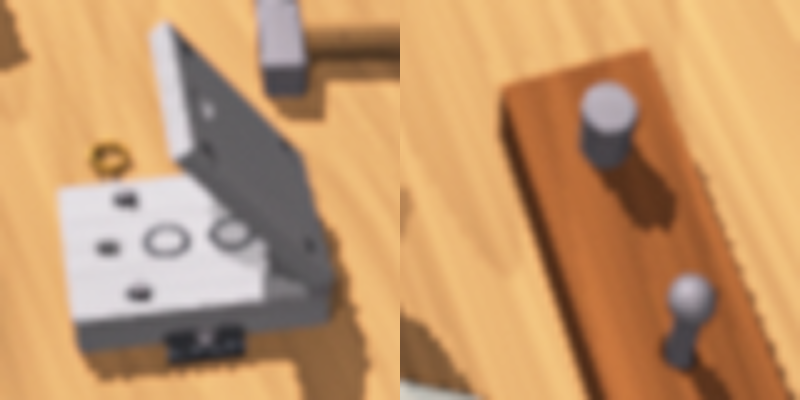

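Zoomed, the hole reads at top (253.2,231.6) and side (266.2,174.2). The pin head's top centre is at top (429.0,214.6) and side (341.4,300.6). I'll fix the mould's yaw from its front edge, then close the lid.

```bash
python3 - <<'E'
from h import *
np.set_printoptions(precision=1,suppress=True)
T=lambda x,y:(215+x/5-.4,175+y/5-.4); S=lambda x,y:(245+x/5-.4,125+y/5-.4)
print("hole",atz("top",T(193,285),24),atz("side",S(108,248),24))
print("pin",atz("top",(429,214.6),70),atz("side",(341.4,300.6),70))
for c,a,b in(("top",T(85,315),T(292,347)),("side",S(60,188),S(75,322))):
    A,B=atz(c,a,24),atz(c,b,24);d=A-B;print(c,A,B,(A+B)/2,np.linalg.norm(d),"yaw",np.arctan2(-d[0],d[1]))
a,b=T(127,247),T(270,270)   # plungers, z 29
A,B=atz("top",a,29),atz("top",b,29);d=A-B;print("plung",A,B,np.arctan2(-d[0],d[1]))
a,b=S(125,201),S(140,293)
A,B=atz("side",a,29),atz("side",b,29);d=A-B;print("plung",A,B,np.arctan2(-d[0],d[1]))
E
```

```text
hole [469.6 143.3  24. ] [470.2 142.3  24. ]
pin [ 497.5 -275.4   70. ] [ 498.2 -275.4   70. ]
top [456.  195.6  24. ] [438.5  95.2  24. ] [447.3 145.4  24. ] 101.88200821233069 yaw -0.1724058076780552
side [458.8 195.8  24. ] [440.4  96.   24. ] [449.6 145.9  24. ] 101.47323501481434 yaw -0.18248429224718027
plung [488.2 174.6  29. ] [475.7 105.2  29. ] -0.17910646135202804
plung [487.2 168.8  29. ] [475.3  99.9  29. ] -0.17124412026687255
```

```bash
cat >> h.py <<'E'
YAW=-.177
HOLE=np.array([470.,142.8,24.]);MX=np.array([np.cos(YAW),np.sin(YAW),0]);HINGE=HOLE+100*MX;Z=np.array([0,0,1.])
E
python3 - <<'E'
from h import *
np.set_printoptions(precision=2,suppress=True)
gripper_to(0.0)
q=[ik(HINGE-44*MX+150*Z,down(YAW+k)) for k in(0,np.pi)];print(q)
k=1 if q[0] is None or (q[1] is not None and abs(q[1][5])<abs(q[0][5])) else 0
O=down(YAW+k*np.pi)
P=lambda a,r=98,g=0:HINGE+(-r*np.cos(a)+(12+g)*np.sin(a)+8)*MX+(r*np.sin(a)+(12+g)*np.cos(a))*Z
move_pose(P(1.1)+80*Z,O)
line_to(P(1.1),120)
for a in np.r_[np.arange(1.0,.15,-.1),.1,.05]:
    h=line_to(P(a),80,max_force=35);s=read_state();print(round(a,2),h,s["wrist_force"],s["tool_pos"])
    if h:break
print(s["clock"])
E
```

```text
[array([ 0.04,  0.29,  1.64, -0.  ,  1.21,  1.79]), array([ 0.04,  0.29,  1.64, -0.  ,  1.21, -1.35])]
1.0 False [-0.63 -0.01  0.34] [534.05 131.45 113.55]
0.9 False [0.29 0.4  0.11] [525.52 132.89 108.41]
0.8 False [-0.28  0.42 -0.12] [517.17 134.32 102.51]
0.7 False [0.43 0.35 0.62] [509.71 135.63  96.08]
0.6 False [ 0.17  0.53 -0.72] [502.78 136.87  88.9 ]
0.5 False [-0.52 -1.    0.31] [496.74 137.93  81.14]
0.4 False [ 0.67 -0.25 -0.06] [491.6  138.88  72.94]
0.3 False [-0.47 -0.46  0.49] [487.26 139.66  64.19]
0.2 False [-0.45 -0.6  -0.48] [483.76 140.27  55.03]
0.1 False [ 0.4  -0.65  0.38] [481.15 140.72  45.5 ]
0.05 False [ 0.96  0.23 -0.71] [480.6  140.91  40.82]
7.3667
```

```bash
python3 - <<'E'
from h import *
np.set_printoptions(precision=2,suppress=True)
p=read_state()["tool_pos"];h=line_to(p-8*Z,30,max_force=12);s=read_state();print(h,s["wrist_force"],s["tool_pos"],s["clock"])
t=get_image("top");u=get_image("side")
cv2.imwrite("pics/c1.png",np.hstack([cv2.resize(t[175:255,215:295],(400,400),interpolation=cv2.INTER_CUBIC),cv2.resize(u[125:205,245:325],(400,400),interpolation=cv2.INTER_CUBIC)]))
E
```

```text
True [-2.01 -0.33  7.76] [480.16 141.05  36.04] 7.6333
```

View pics/c1.png

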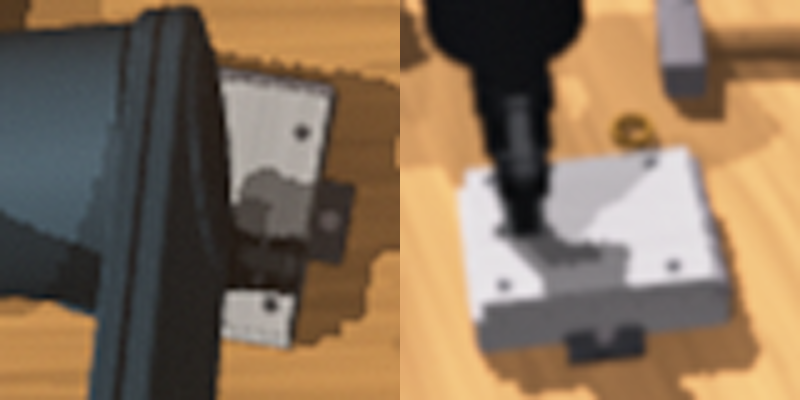

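The lid is down and the tip is at z 36, as it should be. Next I'll fetch the pin.

```bash
python3 - <<'E'
from h import *
np.set_printoptions(precision=2,suppress=True)
p=np.array(read_state()["tool_pos"]);line_to(p+100*Z,200)
gripper_to(0.55)
PIN=np.array([497.8,-275.4,0])
q=[ik(PIN+150*Z,down(k)) for k in(np.pi/2,-np.pi/2)]
k=(np.pi/2,-np.pi/2)[int(np.argmin([9 if x is None else abs(x[5]) for x in q]))];O=down(k);print(q,k)
move_pose(PIN+150*Z,O)
for c in("top","side"):
    i=get_image(c);cv2.imwrite(f"pics/lid_{c}.png",i)
    print(c,[(round(r["p"],2),r["at"]) for r in landmark_of("mould_hole",c)[:4]])
print(line_to(PIN+44*Z,120,max_force=15),read_state()["tool_pos"])
gripper_to(0.0);s=read_state();print(s["gripper_width"],s["gripper_force"],s["wrist_force"],s["torque"])
h=line_to(PIN+144*Z,100,max_force=20);s=read_state();print(h,s["gripper_width"],s["gripper_force"],s["tool_pos"],s["wrist_force"],s["clock"])
t=cv2.imread("pics/lid_top.png");u=cv2.imread("pics/lid_side.png");v=get_image("side");get_image("top")
f=lambda m,x,y:cv2.resize(m[y:y+80,x:x+80],(400,400),interpolation=cv2.INTER_CUBIC)
cv2.imwrite("pics/l2.png",np.hstack([f(t,215,175),f(u,245,125)]));cv2.imwrite("pics/g2.png",v[150:400,200:520])
E
```

```text
[array([-0.7 ,  0.36,  1.6 , -0.  ,  1.18, -0.7 ]), array([-0.7 ,  0.36,  1.6 , -0.  ,  1.18,  2.44])] 1.5707963267948966
top [(0.86, [260.3, 314.5]), (0.68, [251.9, 230.2]), (0.31, [256.9, 188.6])]
side [(0.83, [192.7, 197.5]), (0.71, [262.4, 172.4]), (0.59, [269.6, 232.0])]
False [ 498.32 -275.79   44.67]
0.21213299562058288 58.4671425819397 [-0.77  0.51  7.42] [0.14 0.15 0.07]
False 0.20686863553281312 58.85050892829895 [ 497.31 -275.01  143.19] [ 0.14 -0.63 -0.37] 13.1833
```

View pics/l2.png

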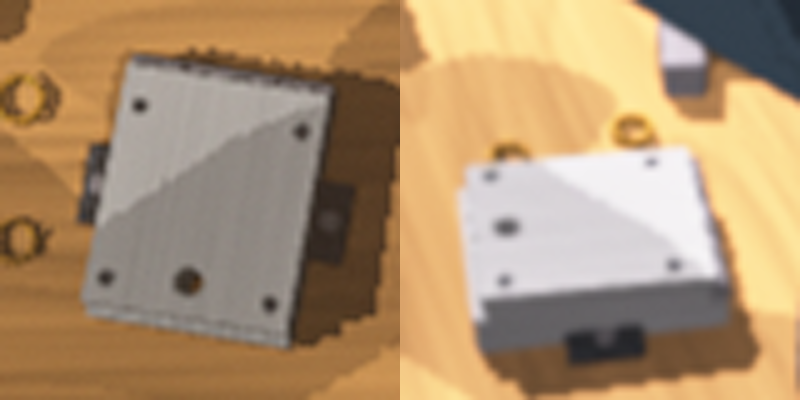

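View pics/g2.png

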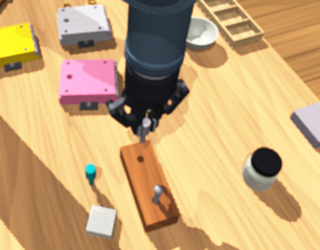

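The top crop shows the lid hole at (188,281) and the side crop at (107,227). The second picture shows the block's pin hole empty and the pin in the gripper. I'll compute the hole from both cameras and go above it.

```bash
python3 - <<'E'
from h import *
np.set_printoptions(precision=2,suppress=True)
T=lambda x,y:(215+x/5-.4,175+y/5-.4); S=lambda x,y:(245+x/5-.4,125+y/5-.4)
a,b=T(188,281),S(107,227)
for z in(36,40):print(z,atz("top",a,z),atz("side",b,z))
print(tri(a,b))
q=[ik(HOLE+120*Z,down(k)) for k in(np.pi/2,-np.pi/2,np.pi/2+.6)];print(q)
X=np.array([470.3,142.8,0]);O=down(np.pi/2)
p=np.array(read_state()["tool_pos"]);line_to([p[0],p[1],190],200)
move_pose(X+190*Z,O);line_to(X+95*Z,120)   # tip ~ z 56
s=read_state();print(s["tool_pos"],s["gripper_width"],s["wrist_force"],s["clock"])
for c in("top","side"):
    i=get_image(c);cv2.imwrite(f"pics/a_{c}.png",i)
    for n in("pin_tip","pin_head"):print(c,n,[(round(r["p"],2),r["at"]) for r in landmark_of(n,c)[:3]])
i=cv2.imread("pics/a_side.png");j=cv2.imread("pics/a_top.png")
f=lambda m,x,y:cv2.resize(m[y:y+80,x:x+80],(400,400),interpolation=cv2.INTER_CUBIC)
cv2.imwrite("pics/a.png",np.hstack([f(j,215,175),f(i,235,115)]))
E
```

```text
36 [470.55 143.81  36.  ] [471.37 144.93  36.  ]
40 [470.22 143.17  40.  ] [470.49 140.61  40.  ]
(array([470.76, 143.56,  37.29]), np.float64(0.6431215592495277))
[array([ 0.07,  0.23,  1.8 , -0.  ,  1.11,  0.07]), array([ 0.07,  0.23,  1.8 , -0.  ,  1.11, -3.07]), array([ 0.07,  0.23,  1.8 , -0.  ,  1.11, -0.53])]
[470.97 142.67  95.56] 0.21088863198251026 [ 0.34 -0.4  -0.59] 16.15
top pin_tip [(0.46, [423.6, 255.5])]
top pin_head [(0.41, [429.1, 257.7])]
side pin_tip [(0.69, [292.6, 331.3]), (0.62, [266.3, 164.7])]
side pin_head [(0.44, [287.6, 318.2]), (0.43, [265.5, 151.8])]
```

View pics/a.png

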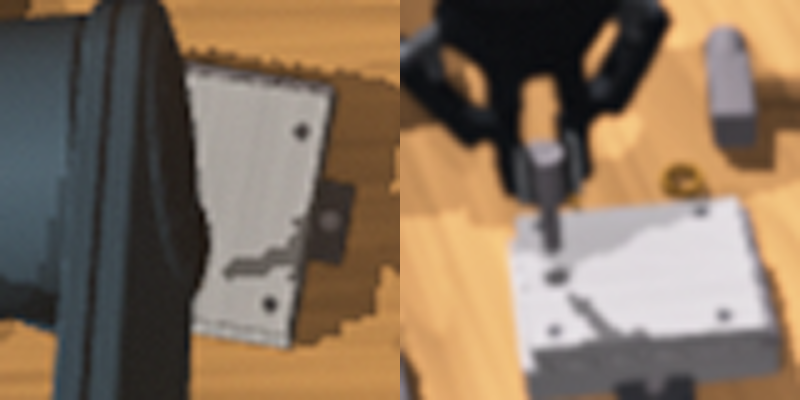

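```bash
python3 - <<'E'
from h import *
c=get_calibration("side")
pr=lambda X:np.round(cv2.projectPoints(np.array([X],float),cv2.Rodrigues(np.array(c["R"]))[0],np.array(c["t"]).reshape(3,1),np.array(c["camera_matrix"]),None)[0].ravel(),1)
print("tip exp",pr([470.97,142.67,56.9]),pr([470.97,142.67,60]),"seen 265.0+,164.6 ; hole seen 266.0,170.0")
print("hole proj",pr([470.97,142.67,38]),pr([473,142.7,38]),pr([471,144.7,38]))
E
```

```text
tip exp [265.4 164.5] [265.3 163.5] seen 265.0+,164.6 ; hole seen 266.0,170.0
hole proj [266. 170.] [266.8 169.8] [265.8 169.5]
```

The seen tip and hole match the projections to within about half a pixel. I'll insert with a force limit and a small spiral search.

```bash
python3 - <<'E'
from h import *
np.set_printoptions(precision=2,suppress=True)
X=np.array([470.6,143.0,0])
offs=[(0,0)]+[(r*np.cos(a),r*np.sin(a)) for r in(1.3,2.4) for a in np.arange(0,6.2,np.pi/3)]
for o in offs:
    xy=X+np.array([*o,0])
    line_to(xy+(np.array(read_state()["tool_pos"])[2])*Z,40)
    h=line_to(xy+44*Z,50,max_force=10);s=read_state()
    print(np.round(o,1),h,s["tool_pos"],s["wrist_force"],s["clock"])
    z=s["tool_pos"][2]
    if z<70 or s["clock"]>40:break
    line_to(xy+(z+2)*Z,40)
E
```

```text
[0 0] False [470.72 143.01  44.09] [ 1.27 -0.07 -1.7 ] 17.8833
```

```bash
python3 - <<'E'
from h import *
np.set_printoptions(precision=2,suppress=True)
p=np.array(read_state()["tool_pos"])
h=line_to([p[0],p[1],28],15,max_force=28);s=read_state();print(h,s["tool_pos"],s["wrist_force"],s["gripper_width"])
pause(.7);s=read_state();print(s["tool_pos"],s["wrist_force"],s["torque"],s["clock"])
print([(round(r["p"],2),r["at"]) for c in["side"] if get_image(c) is not None for r in landmark_of("lid_edge",c)[:3]])
u=get_image("side");cv2.imwrite("pics/e.png",cv2.resize(u[115:205,235:325],(540,540),interpolation=cv2.INTER_CUBIC))
E
```

```text
True [470.7  143.13  40.95] [-1.16 -0.24  7.5 ] 0.20891771009314505
[470.71 143.1   40.96] [-1.87 -0.76  8.57] [-0.02  0.19 -0.04] 19.1
[(0.89, [183.7, 194.4]), (0.71, [255.9, 173.9])]
```

View pics/e.png

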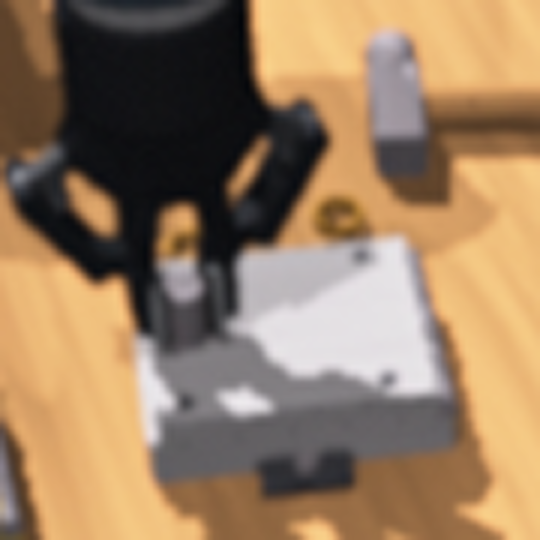

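The head sits on the shut lid, but the holding force relaxed to about 8 N. I'll step the target down until it holds more than 20 N.

```bash
python3 - <<'E'
from h import *
np.set_printoptions(precision=2,suppress=True)
p=np.array(read_state()["tool_pos"])
for d in np.arange(.3,6,.4):
    line_to(p-d*Z,10);pause(.25);s=read_state();print(round(d,1),s["tool_pos"],s["wrist_force"])
    if s["wrist_force"][2]>20:break
pause(1);s=read_state();print(s["tool_pos"],s["wrist_force"],s["gripper_width"],s["clock"])
E
```

```text
0.3 [470.74 143.13  41.18] [-1.67  0.22  6.94]
0.7 [470.71 143.12  40.98] [-1.71 -0.6   8.59]
1.1 [470.75 143.15  40.94] [-2.88 -0.33 11.96]
1.5 [470.79 143.14  40.86] [-4.59 -0.16 15.84]
1.9 [470.77 143.15  40.79] [-5.13 -0.36 19.68]
2.3 [470.83 143.14  40.74] [-6.69 -0.96 22.66]
[470.81 143.15  40.75] [-6.22 -0.96 23.02] 0.21579210050002087 23.25
```

```bash
python3 -c "
from rig import *
print(finish_job())"
```

```text
the job is handed in; nothing more can be done
None
```

The mould is shut and the pin is home through both halves. The gripper still held it down with about 23 N at hand-in, about 23 s into the 70 s allowed; the verdict itself wasn't shown.

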